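# Slide a bearing under the measuring head

## Robot

A 6-joint arm with a two-finger parallel gripper is mounted at the origin on a cart in front of the work surface, level with it; the furniture and walls round the work are solid. World frame = base frame: x ahead of the robot, y to its left, z up, the work surface at z = 0. Lengths are in m, angles in degrees, forces in N, time in s.
With the tool pointing down it reaches from about 0.275 to 0.725 m from the base axis. Payload 5.6 kg.
Tool frame: the origin (TCP) lies between the finger pads; the fingertips stand 25 mm ahead of it and the grasp point (between the pads) lies 6 mm ahead of it; z points along the fingers, y is the line along which they close (so a half turn about z gives the same grasp; the last joint's range is limited). The gripper opens to 85 mm and grips with 20 to 120 N. Pads are 22 mm wide; open, the fingers measure 114 mm over their backs; the gripper's body (76 mm by 85 mm) begins 54 mm behind the grasp point. The pads swing forward as they close: fully open they stand 13 mm farther back than shut.
Start: joints at [86.207, 14.616, 6.199, 0, -81.583, -16.306], TCP at [0.189, 0.517, 0.256] pointing down, gripper open.
Joint ranges: [-168.99, 168.99], [-69.2, 112.95], [-62.41, 85.93], [-164.36, 98.24], [-168.68, -3.75], [-174.98, 174.98]. Speed limits (degrees/s): [147.25, 147.25, 180, 180, 180, 180].

## Interface

Orientations are given as a 3x3 rotation matrix whose columns are the frame's x, y, z axes.
In Python, from bench import sense, get_image, camera_info, close_job gives the robot as it stands. The module is installed in compiled form; this text tells all that it offers.
- The arm moves only by the shell command python3 -m jog 'ROWS' [OPENING] [FORCE]. ROWS is JSON, a list of rows, each a list of 6 numbers: the shift along the tool's x, y, z in m, then the turn, a rotation vector about the tool's x, y, z in rad. A call has exactly 5 rows; each row shifts and turns the commanded pose from where the row before left it, along the tool's axes as they then stand; what a row does not reach is not made up. A row lasts 1/8 s, in which the tool goes at most 62.5 mm and 10.7 degrees, less where a joint would pass 70% of its speed; a pose out of reach is approached as far as the arm can. A call is refused whole if a number of a shift passes 0.0625 or a number of a turn 0.188, either way. A call with a gripper value outside its range is refused whole. OPENING is the opening, from 0 (shut) to 1 (fully open), set as the call begins (- or left out, the last holds). The fingers move at their own pace and stop on an object; FORCE is the grip in N (left out, the last holds). Time passes only in rows, so rows that do not move let the fingers close, or fill a call up. It gives the time, the measured TCP pose, the force, the opening and the grip force at its end, in the units of the state.
- sense(): the state, without advancing time (a new reading comes with each control period).
- get_image(name): name is "side" or "top"; returns (picture, depth): 384x512x3 uint8, red, green, blue; 384x512 float32, m along the optical axis (not along the pixel's ray), 0 where there is no reading.
- camera_info(name): a dict with "fx", "fy", "cx", "cy" (pixels), "origin" and "orientation" of the camera in the world. Camera axes: x right, y up, looking along -z (the intrinsics and any distortion apply to the point x, -y, -z); pixel columns grow to the right and rows downward; lengths in m; the calibration is good to about 2 mm. A picture is of the moment at which its call begins. camera_info takes no time and is no camera call.
- close_job(): hands the job in; it is judged then, once.
The state is a dict: "clock": time; "joint_pos": joint angles; "qvel": joint speeds; "joint_efforts": joint torques, N m; "ee_pos": TCP position; "ee_rot": TCP orientation; "wrist_force": force on the tool from outside, world axes, zero at the start; "ft_torque": the same for the moment, N m; "opening": finger opening in m; "grasp_force": force on a finger pad.
Only numpy, scipy, OpenCV 4.12 (cv2) and the standard library are available. Lean on these libraries where they do the work, as an engineer would, in place of code of your own. Each camera call takes 0.05 s, during which the arm holds its last target. There are 200 camera calls.

## Task

Take the larger of the two ball bearings, lay it flat in the wide front end of the gauging stand's channel, and slide it along the channel under the low bridge until it rests against the two stop pins beneath the measuring head. Leave the smaller bearing and the other things near the stand where they are.

Things in the scene. Friction and masses are not known exactly. Their poses are not given: they have to be found in the camera images.
- gauge_stand: gauging stand fixed to the bench: steel plate 205 x 132 x 8 mm with a channel between two dark guide strips (7 mm high above the plate), crossed by an aluminium bridge with a grey measuring head. Origin on the bench under the middle of the bridge; +x = direction to slide parts, in from the wide open end, z up. The plate reaches from x = -155 (wide end) to +50 mm
- bay (a point): point on the plate's top (8 mm above the bench) in the middle of the channel's wide front end, 90 mm before the seat (stand x = -90 mm); a good place to lay the bearing. The strips are 90 mm apart from x = -152 to -85 mm, close in to 66 mm at x = -40 mm, and stay 66 mm apart to x = +45 mm
- seat (a point): point on the plate's top right under the measuring head (stand x = 0), axes as the stand's; the centre of the large bearing's underside lies here when it rests against both pins. The bridge covers x = -15 to +15 mm, leaves 19 mm free height over the plate, and is 51 mm high over the bench with its head
- pins (a point): point on the plate's top midway between the two upright stop pins (10 mm thick, 13 mm high) behind the bridge, which stand at stand x = +31.3, y = +-18 mm
- bearing_large: larger ball bearing, a steel ring 62 mm in diameter and 16 mm high, about 0.22 kg, lying flat; origin at the centre of its underside, z along its axis. Its bore is no grip: take it by the outside
- bearing_small: smaller ball bearing, 47 mm in diameter and 14 mm high, lying flat; origin at the centre of its underside. Not to be used
- vee_block: steel V-block 60 x 50 x 40 mm standing loose on the bench; origin at the centre of its underside
- canister: empty aluminium canister, 73 mm in diameter, 120 mm high, standing loose; origin at the centre of its underside
- nut: large hex nut 36 x 41 x 19 mm lying loose; origin at the centre of its underside
Not all that is in view belongs to the job. What is shaped like the bearing_large but red is not meant.

How it is judged (in metres and radians):
On the way:
1. the large bearing is down on the plate between the guide strips, in front of the bridge (x of bearing_large in the frame of seat between -0.14 and -0.035 m and y of bearing_large in the frame of seat between -0.03 and 0.03 m and z of bearing_large in the frame of seat between -0.003 and 0.006 m), for 0.1 s.
At the end, for the whole second after the job is handed in: the large bearing lies flat (within 0.08 rad, 3 mm in height) and still on the base plate under the bridge, its centre within 5 mm of the seat point under the measuring head, where it rests against both stop pins (horizontal distance between bearing_large and seat below 0.005 m and z of bearing_large in the frame of seat between -0.003 and 0.003 m and angle between bearing_large's own z axis and vertical below 0.08 rad and linear speed of bearing_large below 0.01 m/s); the robot touches nothing.
It fails at once if the small bearing, the V-block, the canister or the nut is moved by more than 25 mm (distance of any of bearing_small, vee_block, canister, nut from where it was at the start of the episode above 0.025 m).
It also fails if it takes over 45 s, if anything falls off the work surface, if the arm or the gripper's body presses on something with over 40 N, if the wrist force passes 120 N, or if a joint passes its speed limit or range.

## Working session

There is one attempt and no reset: what is moved stays moved. The work goes in short steps, Python scripts to look and compute and a shell command to move; the robot and the scene stay as the last step left them, time stands still between calls to the robot, and variables do not carry over. Pictures are saved under pics/ and viewed, at most 10 in all, crops included, and the job is handed in when it is done.

```bash
mkdir -p pics
cat > h.py <<'E'
import numpy as np, cv2
from bench import sense,get_image,camera_info,close_job
def grab(n,tag):
    im,d=get_image(n); cv2.imwrite(f'pics/{tag}.png',im[:,:,::-1]); np.savez(f'{tag}.npz',im=im,d=d); return im,d
def ray(n,u,v):
    c=camera_info(n); R=np.array(c['orientation']).reshape(3,3)
    return np.array(c['origin']), R@np.array([(u-c['cx'])/c['fx'],-(v-c['cy'])/c['fy'],-1.])
def onplane(n,u,v,z):
    o,r=ray(n,u,v); return o+r*(z-o[2])/r[2]
def cloud(n,d):
    c=camera_info(n); R=np.array(c['orientation']).reshape(3,3)
    v,u=np.mgrid[:d.shape[0],:d.shape[1]]
    P=np.stack([(u-c['cx'])/c['fx']*d,-(v-c['cy'])/c['fy']*d,-d],-1)
    return P@R.T+np.array(c['origin'])
def proj(n,p):
    c=camera_info(n); R=np.array(c['orientation']).reshape(3,3)
    q=R.T@(np.array(p)-np.array(c['origin'])); return c['cx']+c['fx']*q[0]/-q[2], c['cy']-c['fy']*q[1]/-q[2]
E
python3 - <<'E'
from h import *
for n in('top','side'):
    grab(n,n+'0'); print(camera_info(n))
s=sense(); print(s)
E
```

```text
{'fx': 487.32864473934944, 'fy': 487.32864473934944, 'cx': 245.0869521978523, 'cy': 193.0834062261528, 'origin': array([0.23163627, 0.07511143, 1.64174397]), 'orientation': array([[-0.02051992,  0.98233161, -0.18602026],
       [-0.9997395 , -0.01830086,  0.01363863],
       [ 0.00999333,  0.18625167,  0.98245125]])}
{'fx': 432.5738810129238, 'fy': 432.5738810129238, 'cx': 251.12039101795767, 'cy': 184.30357596940178, 'origin': array([ 0.36000763, -1.0547851 ,  0.88280166]), 'orientation': array([[ 0.98701533,  0.1081079 , -0.1187999 ],
       [-0.15992001,  0.59211057, -0.78982952],
       [-0.01504414,  0.79857232,  0.60171083]])}
{'clock': 0.1, 'joint_pos': array([ 8.62070786e+01,  1.46488212e+01,  6.13750866e+00, -2.39119349e-02,
       -8.15849509e+01, -1.63084165e+01]), 'qvel': array([-0.01947186, -0.0922227 ,  0.23204366,  0.23772617,  0.12581694,
       -0.08158923]), 'joint_efforts': array([-3.25186542e-03, -3.87602592e+01,  2.38476044e+01,  5.37802935e+00,
       -3.74270137e-03, -8.14202892e-07]), 'ee_pos': array([0.18881684, 0.51613194, 0.25549064]), 'ee_rot': array([[ 9.39065135e-01, -3.43738852e-01, -5.23084186e-04],
       [-3.43739241e-01, -9.39063690e-01, -1.64910906e-03],
       [ 7.56534897e-05,  1.72842539e-03, -9.99998503e-01]]), 'wrist_force': array([0.19208175, 0.19451072, 0.23645362]), 'ft_torque': array([-0.0360596 , -0.00403728, -0.00926197]), 'grasp_force': 0.0, 'opening': 0.08554197165432999}
```

View pics/top0.png

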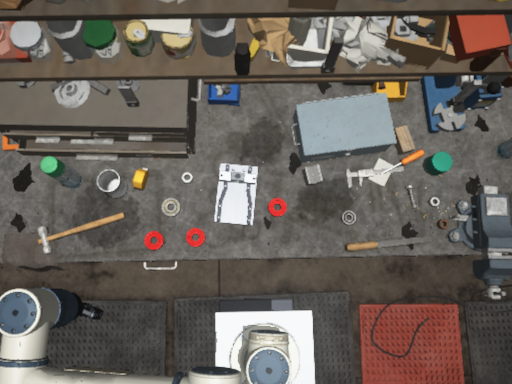

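View pics/side0.png

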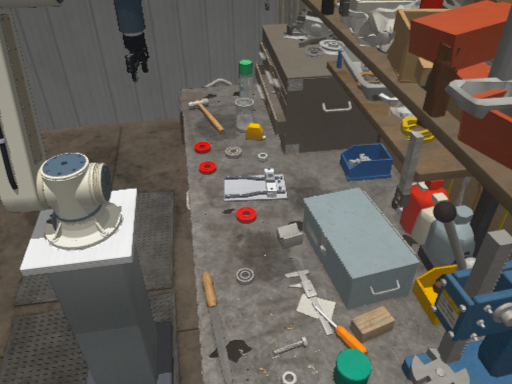

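The top view shows the stand at (236,193), with its wide end towards the robot (image bottom).
Candidates for the large bearing:
- Grey rings at (171,207) and (349,217).
- Red rings at (278,207), (195,237) and (153,240), ruled out by colour.

The ring at (171,207) looks like the larger grey one. I'll measure both and confirm in one enlarged crop.

Run:
```python
from h import *
f=np.load('top0.npz'); im,d=f['im'],f['d']; P=cloud('top',d)
out=[]
for (u,v) in [(171,207),(349,217)]:
    r=20; sub=P[v-r:v+r+1,u-r:u+r+1].reshape(-1,3)
    h=sub[(sub[:,2]>0.008)&(sub[:,2]<0.03)]
    m=((P[...,2]>0.008)&(P[...,2]<0.03))[v-r:v+r+1,u-r:u+r+1].astype(np.uint8)
    c=max(cv2.findContours(m,cv2.RETR_EXTERNAL,cv2.CHAIN_APPROX_NONE)[0],key=cv2.contourArea)
    (cx,cy),rad=cv2.minEnclosingCircle(c); ctr=onplane('top',u-r+cx,v-r+cy,0.015)
    print('ring',(u,v),'n',len(h),'medz',np.median(h[:,2]) if len(h) else None,'ctr',ctr.round(4),'diam mm',2*rad*3.37, 'bench z',np.median(sub[:,2]))
    out.append(cv2.resize(im[v-25:v+26,u-25:u+26],(260,260),interpolation=cv2.INTER_CUBIC))
# stand crop
u,v=236,193
out.append(cv2.resize(im[v-40:v+41,u-40:u+41],(260,260),interpolation=cv2.INTER_CUBIC))
top=np.hstack(out)
fs=np.load('side0.npz'); si=fs['im']
w=cv2.resize(si[135:215,180:300],(780,300*780//780),interpolation=cv2.INTER_CUBIC)
cv2.imwrite('pics/crop1.png',np.vstack([top,w])[:,:,::-1])
# plate: bright mask
g=im.min(2); R=(slice(155,235),slice(205,270))
m=(g>150).astype(np.uint8); mm=np.zeros_like(m); mm[R]=m[R]
mm=cv2.morphologyEx(mm,cv2.MORPH_CLOSE,np.ones((7,7),np.uint8))
c=max(cv2.findContours(mm,cv2.RETR_EXTERNAL,cv2.CHAIN_APPROX_NONE)[0],key=cv2.contourArea)
b=cv2.boxPoints(cv2.minAreaRect(c)); W=np.array([onplane('top',*p,0.008) for p in b]); print(b.round(1).tolist()); print(W.round(4).tolist(), [np.linalg.norm(W[i]-W[i-1]).round(4) for i in range(4)])
# dark strips in plate
s=np.zeros_like(m); cv2.fillPoly(s,[b.astype(int)],1)
k=(s>0)&(P[...,2]>0.04)&(P[...,2]<0.06); print('bridge/head pts',k.sum(), P[k].mean(0).round(4) if k.any() else '')
```

```text
ring (171, 207) n 248 medz 0.014758818910664107 ctr [0.4959 0.3036 0.015 ] diam mm 62.70249300003052 bench z 0.00024960443573252
ring (349, 217) n 130 medz 0.013047951848541905 ctr [ 0.4488 -0.2956  0.015 ] diam mm 47.339418210983276 bench z -0.0008961382964649545
[[213.3000030517578, 221.3000030517578], [219.1999969482422, 162.1999969482422], [258.20001220703125, 166.10000610351562], [252.3000030517578, 225.1999969482422]]
[[0.446, 0.1617, 0.008], [0.6511, 0.1396, 0.008], [0.6348, 0.0053, 0.008], [0.4303, 0.0305, 0.008]] [np.float64(0.1322), np.float64(0.2062), np.float64(0.1353), np.float64(0.2061)]
bridge/head pts 160 [0.59  0.076 0.048]
```

View pics/crop1.png

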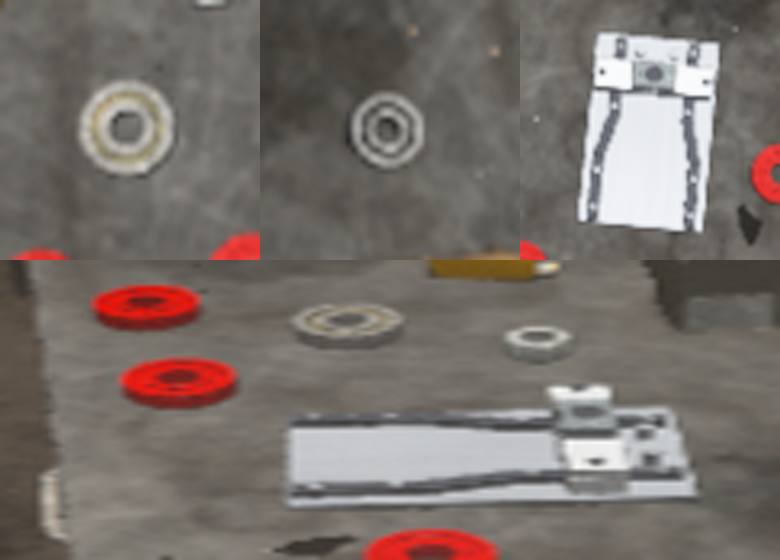

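The crop confirms it. The grey ring at top-view (171,207) measures about 62 mm, so it is bearing_large, at (0.496, 0.304). The one at (349,217) measures about 47 mm and is bearing_small. The stand's axis heads about -6.6°, with its seat near (0.592, 0.078). I'll grip fore and aft along the channel direction, so the tool has to turn about +76.5° about its z.

```bash
cat > go.py <<'E'
import sys; from h import *
# python3 go.py x y z yheading_deg : remaining shift in tool axes and z turn
x,y,z,yaw=map(float,sys.argv[1:5]); s=sense(); R=np.array(s['ee_rot']).reshape(3,3)
t=R.T@(np.array([x,y,z])-s['ee_pos']); h=np.degrees(np.arctan2(R[1,1],R[0,1]))
from scipy.spatial.transform import Rotation as Ro
a=np.radians(yaw); Y=np.array([np.cos(a),np.sin(a),0]); Z=np.array([0,0,-1.]); G=np.stack([np.cross(Y,Z),Y,Z],1)
print('t',s['clock'],'pos',s['ee_pos'].round(4),'yhead',h.round(1),'shift',t.round(4),'turn',Ro.from_matrix(R.T@G).as_rotvec().round(3),'j',s['joint_pos'].round(0),'F',np.round(s['wrist_force'],1),'open',round(s['opening'],4),'grip',round(s['grasp_force'],1))
E
python3 -m jog '[[0.036,0.0094,0.01,0,0,0],[0.036,0.0094,0.01,0,0,0],[0.036,0.0094,0.01,0,0,0],[0.036,0.0094,0.01,0,0,0],[0.036,0.0094,0.01,0,0,0]]' 1
python3 -m jog '[[0.036,0.0094,0.01,0,0,0],[0.036,0.0094,0.01,0,0,0],[0.036,0.0094,0.01,0,0,0],[0.036,0.0094,0.01,0,0,0],[0.036,0.0094,0.01,0,0,0]]'
python3 -m jog '[[0,0,0,0,0,0.133],[0,0,0,0,0,0.133],[0,0,0,0,0,0.133],[0,0,0,0,0,0.133],[0,0,0,0,0,0.133]]'
python3 -m jog '[[0,0,0,0,0,0.133],[0,0,0,0,0,0.133],[0,0,0,0,0,0.133],[0,0,0,0,0,0.133],[0,0,0,0,0,0.133]]'
python3 go.py 0.496 0.304 0.05 173.4
```

```text
clock: 0.72
ee_pos: [0.3426, 0.4095, 0.2056]
ee_rot: [[0.939, -0.344, -0.001], [-0.344, -0.939, -0.001], [-0.0, 0.001, -1.0]]
wrist_force: [-0.7, 0.6, -0.4]
opening: 0.0852
grasp_force: 0.0
clock: 1.35
ee_pos: [0.4954, 0.3036, 0.1555]
ee_rot: [[0.939, -0.344, -0.001], [-0.344, -0.939, -0.001], [-0.001, 0.001, -1.0]]
wrist_force: [0.1, 0.6, 0.1]
opening: 0.0853
grasp_force: 0.0
clock: 1.98
ee_pos: [0.4945, 0.3043, 0.1557]
ee_rot: [[0.523, -0.852, -0.001], [-0.852, -0.523, -0.001], [0.0, 0.001, -1.0]]
wrist_force: [-0.1, -0.6, 0.6]
opening: 0.0851
grasp_force: 0.0
clock: 2.6
ee_pos: [0.4944, 0.3043, 0.1557]
ee_rot: [[-0.114, -0.993, -0.001], [-0.993, 0.114, -0.001], [0.001, 0.001, -1.0]]
wrist_force: [0.3, 0.1, -0.1]
opening: 0.0855
grasp_force: 0.0
t 2.6 pos [0.4944 0.3043 0.1557] yhead 173.4 shift [ 1.000e-04 -1.700e-03  1.057e-01] turn [ 0.001 -0.001  0.001] j [ 47.  21.   0.  -0. -69. -54.] F [ 0.3  0.1 -0.1] open 0.0855 grip 0.0
```

```bash
cat > tip.py <<'E'
from h import *
s=sense(); p=s['ee_pos']
for n in('side','top'):
    im,d=get_image(n); P=cloud(n,d)
    k=(np.abs(P[...,:2]-p[:2]).max(-1)<0.08)&(P[...,2]>0.05)&(P[...,2]<p[2]+0.1)&(d>0)
    z=np.sort(P[k][:,2]); print(n,k.sum(),'lowest rel TCP',(z[:12:2]-p[2]).round(4),'open',s['opening'])
E
python3 -m jog '[[0,-0.0017,0,0,0,0],[0,0,0,0,0,0],[0,0,0,0,0,0],[0,0,0,0,0,0],[0,0,0,0,0,0]]' 1 >/dev/null; python3 tip.py
python3 -m jog '[[0,0,0,0,0,0],[0,0,0,0,0,0],[0,0,0,0,0,0],[0,0,0,0,0,0],[0,0,0,0,0,0]]' 0.73 50 >/dev/null; python3 tip.py
python3 - <<'E'
from h import *
f=np.load('side0.npz'); P=cloud('side',f['d'])
k=(np.linalg.norm(P[...,:2]-[0.496,0.304],axis=-1)<0.05)&(P[...,2]>0.010)&(P[...,2]<0.03)
q=P[k]; print('side ring',k.sum(),q.min(0),q.max(0),((q.min(0)+q.max(0))/2).round(4))
E
```

```text
side 629 lowest rel TCP [-0.014  -0.0097 -0.0089 -0.0067 -0.0054 -0.005 ] open 0.0852969667668418
top 194 lowest rel TCP [-0.0112  0.0039  0.0097  0.0276  0.0316  0.0332] open 0.0852969667668418
side 618 lowest rel TCP [-0.0211 -0.02   -0.0167 -0.0133 -0.012  -0.0109] open 0.06249076122593063
top 154 lowest rel TCP [-0.0087 -0.0027  0.      0.0079  0.0246  0.0269] open 0.06249076122593063
side ring 109 [0.47044475 0.26730397 0.01003276] [0.52895139 0.33468965 0.01894592] [0.4997 0.301  0.0145]
```

The tips stand about 13 mm ahead of the TCP when fully open and about 20 mm at a 62 mm opening. So I'll grip with the TCP at z ≈ 0.024.

```bash
python3 -m jog '[[0.0013,-0.0022,0.03,0,0,0],[0,0,0.03,0,0,0],[0,0,0.02,0,0,0],[0,0,0,0,0,0],[0,0,0,0,0,0]]' 1 50 >/dev/null
python3 -m jog '[[0,0,0.02,0,0,0],[0,0,0.015,0,0,0],[0,0,0.01,0,0,0],[0,0,0.007,0,0,0],[0,0,0,0,0,0]]' 1 | tail -4
python3 go.py 0.498 0.3025 0.0237 173.4
python3 -m jog '[[0,0,0,0,0,0],[0,0,0,0,0,0],[0,0,0,0,0,0],[0,0,0,0,0,0],[0,0,0,0,0,0]]' 0.6 50 | tail -3
python3 -m jog '[[0,0,0,0,0,0],[0,0,0,0,0,0],[0,0,0,0,0,0],[0,0,0,0,0,0],[0,0,0,0,0,0]]' 0.5 50
python3 go.py 0.498 0.3025 0.0237 173.4
```

```text
ee_rot: [[-0.11, -0.994, -0.0], [-0.994, 0.11, -0.001], [0.001, 0.0, -1.0]]
wrist_force: [1.3, -0.0, -0.1]
opening: 0.0857
grasp_force: 0.0
t 5.3 pos [0.4984 0.3027 0.024 ] yhead 173.7 shift [0.0002 0.0004 0.0003] turn [ 0.    -0.001  0.005] j [ 47.  28. -10.   0. -52. -53.] F [ 1.3 -0.  -0.1] open 0.0857 grip 0.0
wrist_force: [-0.8, -0.4, 5.6]
opening: 0.0592
grasp_force: 54.4
clock: 6.55
ee_pos: [0.4992, 0.3032, 0.0254]
ee_rot: [[-0.109, -0.994, 0.002], [-0.994, 0.109, 0.001], [-0.001, -0.002, -1.0]]
wrist_force: [0.0, -0.2, 6.0]
opening: 0.0592
grasp_force: 54.4
t 6.55 pos [0.4992 0.3032 0.0254] yhead 173.7 shift [0.0008 0.0011 0.0017] turn [-0.002  0.001  0.006] j [ 47.  28. -10.   0. -52. -53.] F [ 0.  -0.2  6. ] open 0.0592 grip 54.4
```

```bash
python3 -m jog '[[0,0,-0.01,0,0,0],[0,0,-0.02,0,0,0],[0,0,-0.025,0,0,0],[0,0,-0.025,0,0,0],[0,0,0,0,0,0]]'
python3 - <<'E'
from h import *
im,d=grab('side','side1'); p=sense()['ee_pos']; u,v=map(int,proj('side',p)); print(u,v)
cv2.imwrite('pics/c2.png',cv2.resize(im[v-30:v+40,u-45:u+45],(720,560),interpolation=cv2.INTER_CUBIC)[:,:,::-1])
E
```

```text
clock: 7.18
ee_pos: [0.4993, 0.3036, 0.1063]
ee_rot: [[-0.11, -0.994, 0.003], [-0.994, 0.11, 0.003], [-0.003, -0.003, -1.0]]
wrist_force: [1.2, 0.1, -1.9]
opening: 0.0595
grasp_force: 54.4
232 129
```

View pics/c2.png

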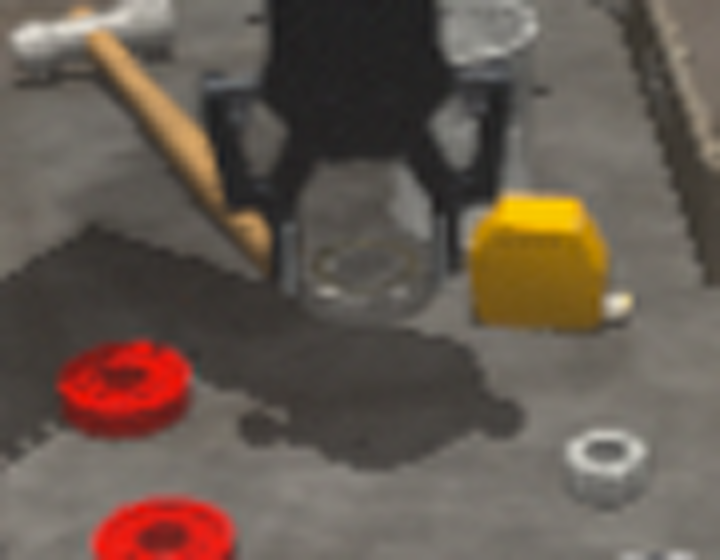

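The picture shows the bearing held level between both fingertips, centred at crop (365,265), with its neighbours untouched. Next I'll carry it above the bay and refine the channel centreline from the strips.

```bash
python3 -m jog '[[0.02,-0.003,0,0,0,0],[0.04,-0.005,0,0,0,0],[0.05,-0.006,0,0,0,0],[0.05,-0.006,0,0,0,0],[0.04,-0.005,0,0,0,0]]' >/dev/null
python3 -m jog '[[0.013,-0.002,0,0,0,0],[0,0,0,0,0,0],[0,0,0,0,0,0],[0,0,0,0,0,0],[0,0,0,0,0,0]]' >/dev/null
python3 go.py 0.5028 0.0887 0.0345 173.4
python3 - <<'E'
from h import *
f=np.load('top0.npz'); im=f['im'].astype(int); g=im.max(2)
O=np.array([0.5922,0.0784]); a=np.radians(-6.6); ux=np.array([np.cos(a),np.sin(a)]); uy=np.array([-ux[1],ux[0]])
mids=[]
for x in list(range(-148,-88,6))+list(range(-38,-16,4)):
    prof=[]; ys=np.arange(-58,58.1,1)
    for y in ys:
        w=O+ux*x/1e3+uy*y/1e3; u,v=proj('top',[*w,0.015]); prof.append(cv2.getRectSubPix(g.astype(np.float32),(1,1),(u,v))[0,0])
    prof=np.clip(170-np.array(prof),0,None); L=ys<0
    l=(prof*ys)[L].sum()/prof[L].sum(); r=(prof*ys)[~L].sum()/prof[~L].sum(); mids.append((x,(l+r)/2,l,r))
m=np.array(mids); print(m.round(1)); print('fit mid',np.polyfit(m[:,0],m[:,1],1))
f=np.load('side0.npz'); P=cloud('side',f['d']); q=P.reshape(-1,3); t=q[:,:2]-O
loc=np.stack([t@ux,t@uy],1)*1e3
k=(q[:,2]>0.030)&(q[:,2]<0.06)&(abs(loc[:,0])<60)&(abs(loc[:,1])<80)
print('side bridge',k.sum(),np.percentile(loc[k],[2,98],axis=0).round(1),np.percentile(q[k][:,2],[50,98]).round(3))
f=np.load('top0.npz'); P=cloud('top',f['d']); q=P.reshape(-1,3); t=q[:,:2]-O
loc=np.stack([t@ux,t@uy],1)*1e3
k=(q[:,2]>0.025)&(q[:,2]<0.06)&(abs(loc[:,0])<60)&(abs(loc[:,1])<80)
print('top bridge',k.sum(),np.percentile(loc[k],[2,98],axis=0).round(1),np.percentile(q[k][:,2],[50,98]).round(3))
E
```

```text
t 8.475 pos [0.5019 0.0887 0.1042] yhead 173.8 shift [-0.0001 -0.0009  0.0697] turn [ 0.    -0.     0.006] j [ 28.  16. -15.  -0. -59. -34.] F [-0.2  0.  -1.6] open 0.0594 grip 54.4
[[-1.48e+02 -7.00e-01 -5.13e+01  4.99e+01]
 [-1.42e+02  1.90e+00 -4.87e+01  5.25e+01]
 [-1.36e+02  1.60e+00 -5.00e+01  5.31e+01]
 [-1.30e+02  1.00e-01 -5.04e+01  5.06e+01]
 [-1.24e+02 -8.00e-01 -5.20e+01  5.03e+01]
 [-1.18e+02 -1.00e+00 -5.20e+01  5.00e+01]
 [-1.12e+02 -1.00e-01 -5.06e+01  5.04e+01]
 [-1.06e+02  3.00e-01 -5.08e+01  5.14e+01]
 [-1.00e+02  4.20e+00 -4.66e+01  5.50e+01]
 [-9.40e+01  5.00e-01 -4.95e+01  5.05e+01]
 [-3.80e+01 -6.00e-01 -3.92e+01  3.79e+01]
 [-3.40e+01 -1.10e+00 -3.97e+01  3.75e+01]
 [-3.00e+01       nan       nan       nan]
 [-2.60e+01 -5.00e-01 -4.07e+01  3.96e+01]
 [-2.20e+01  4.00e-01 -3.92e+01  3.99e+01]
 [-1.80e+01  5.00e-01 -3.89e+01  4.00e+01]]
fit mid [nan nan]
side bridge 217 [[-12.1 -65.2]
 [ 16.5  53.8]] [0.038 0.052]
top bridge 343 [[-16.2 -61. ]
 [ 13.6  56.7]] [0.039 0.056]<stdin>:10: RuntimeWarning: invalid value encountered in scalar divide
```

The stand pose holds to 1–2 mm in both views, so I'll lower the bearing into the bay.

```bash
python3 -m jog '[[0,-0.001,0.02,0,0,0],[0,0,0.025,0,0,0],[0,0,0.015,0,0,0],[0,0,0.006,0,0,0],[0,0,0.003,0,0,0]]' | tail -3
python3 -m jog '[[0,0,0.001,0,0,0],[0,0,0,0,0,0],[0,0,0,0,0,0],[0,0,0,0,0,0],[0,0,0,0,0,0]]' | tail -3
python3 go.py 0.5028 0.0887 0.0334 173.4
```

```text
wrist_force: [-0.1, 0.6, -1.9]
opening: 0.0593
grasp_force: 54.4
wrist_force: [0.6, 0.6, -1.4]
opening: 0.0591
grasp_force: 54.4
t 9.725 pos [0.503  0.088  0.0344] yhead 173.7 shift [-0.0007  0.0003  0.001 ] turn [-0.     0.     0.005] j [ 28.  21. -20.   0. -49. -34.] F [ 0.6  0.6 -1.4] open 0.0591 grip 54.4
```

```bash
python3 -m jog '[[0,0,0.001,0,0,0],[0,0,0,0,0,0],[0,0,0.001,0,0,0],[0,0,0,0,0,0],[0,0,0,0,0,0]]' | sed -n '2p;4,6p'
python3 -m jog '[[0,0,0.001,0,0,0],[0,0,0,0,0,0],[0,0,0,0,0,0],[0,0,0,0,0,0],[0,0,0,0,0,0]]' | sed -n '2p;4,6p'
```

```text
ee_pos: [0.5031, 0.088, 0.0334]
wrist_force: [-4.1, -0.2, 9.5]
opening: 0.0592
grasp_force: 55.5
ee_pos: [0.5031, 0.088, 0.0333]
wrist_force: [-7.4, 0.4, 17.1]
opening: 0.0592
grasp_force: 56.4
```

Contact at TCP z = 0.0333, as expected. I'll release, rise and look.

```bash
python3 -m jog '[[0,0,-0.002,0,0,0],[0,0,0,0,0,0],[0,0,0,0,0,0],[0,0,0,0,0,0],[0,0,0,0,0,0]]' 1 | sed -n '2p;4,6p'
python3 -m jog '[[0,0,-0.01,0,0,0],[0,0,-0.02,0,0,0],[0,0,-0.03,0,0,0],[0,0,-0.03,0,0,0],[0,0,-0.01,0,0,0]]' | sed -n '2p;4,6p'
python3 -m jog '[[0,0,0,0,0,-0.157],[0,0,0,0,0,-0.157],[0,0,0,0,0,-0.157],[0,0,0,0,0,-0.157],[0,0,0,0,0,-0.157]]' 0.3 >/dev/null
python3 -m jog '[[0,0,0,0,0,-0.157],[0,0,0,0,0,-0.157],[0,0,0,0,0,-0.157],[0,0,0,0,0,-0.157],[0,0,0,0,0,-0.157]]' >/dev/null
python3 -m jog '[[-0.05,0,0,0,0,0],[-0.025,0,0,0,0,0],[0,0,0,0,0,0],[0,0,0,0,0,0],[0,0,0,0,0,0]]' >/dev/null
python3 go.py 0.422 0.098 0.05 -96.6
python3 - <<'E'
from h import *
im,d=grab('side','side2')
cv2.imwrite('pics/c3.png',cv2.resize(im[150:220,190:300],(770,490),interpolation=cv2.INTER_CUBIC)[:,:,::-1])
P=cloud('side',d); O=np.array([0.5922,0.0784]); a=np.radians(-6.6); ux=np.array([np.cos(a),np.sin(a)]); uy=np.array([-ux[1],ux[0]])
q=P.reshape(-1,3); t=q[:,:2]-O; loc=np.stack([t@ux,t@uy],1)*1e3
k=(q[:,2]>0.0195)&(q[:,2]<0.03)&(loc[:,0]>-150)&(loc[:,0]<-30)&(abs(loc[:,1])<60)
print(k.sum(),loc[k].min(0),loc[k].max(0),np.median(q[k][:,2]))
E
```

```text
ee_pos: [0.5029, 0.088, 0.0331]
wrist_force: [0.4, -0.6, 0.2]
opening: 0.0853
grasp_force: 0.0
ee_pos: [0.504, 0.0884, 0.1358]
wrist_force: [-0.0, 0.4, -0.6]
opening: 0.0854
grasp_force: 0.0
t 14.1 pos [0.4289 0.0963 0.1331] yhead -96.4 shift [-0.0071 -0.0009  0.0831] turn [0.    0.    0.004] j [ 33.   7. -22.   0. -61.  50.] F [-0.5 -1.   0. ] open 0.0254 grip 0.0
132 [-118.10643488  -33.19836952] [-58.10385269  30.55865441] 0.021735867465794256
```

View pics/c3.png

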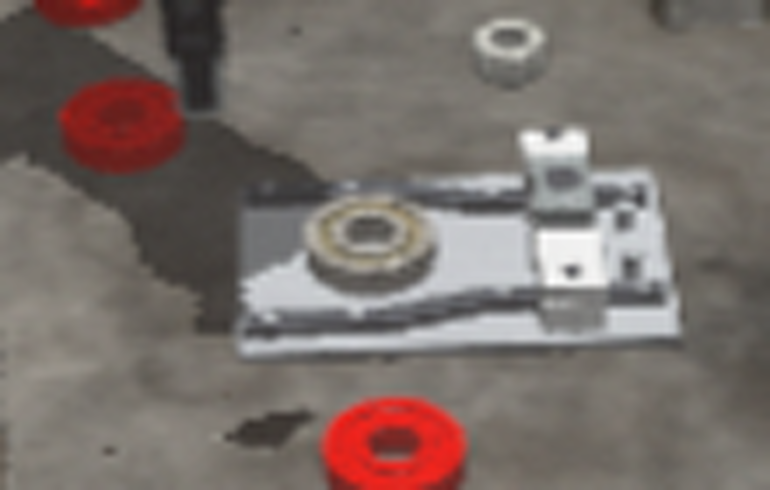

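The bearing lies flat in the bay at crop (370,235), stand-local about (-88,-1) mm. Now I'll come down behind it with the fingers part open as a 25 mm cradle and push along +x.

```bash
python3 -m jog '[[0.0,0,0.03,0,0,0.004],[0,0,0.03,0,0,0],[0.01,0,0.02,0,0,0],[0.005,0,0.008,0,0,0],[0,0,0,0,0,0]]' 0.3 | sed -n '2p;4,6p'
python3 go.py 0.4482 0.0951 0.036 -96.6
```

```text
ee_pos: [0.4436, 0.0944, 0.045]
wrist_force: [-0.3, 0.0, 0.6]
opening: 0.0259
grasp_force: 0.0
t 14.775 pos [0.4436 0.0944 0.045 ] yhead -96.6 shift [ 0.0045 -0.0012  0.009 ] turn [ 0.001  0.001 -0.   ] j [ 32.  15. -28.   0. -48.  51.] F [-0.3  0.   0.6] open 0.0259 grip 0.0
```

```bash
python3 -m jog '[[0,-0.0012,0.004,0,0,0],[0,0,0.003,0,0,0],[0,0,0.002,0,0,0],[0,0,0,0,0,0],[0,0,0,0,0,0]]' | sed -n '2p;4,6p'
python3 -m jog '[[0.004,0,0,0,0,0],[0.008,0,0,0,0,0],[0.008,0,0,0,0,0],[0.008,0,0,0,0,0],[0.008,0,0,0,0,0]]' | sed -n '2p;4,6p'
python3 go.py 0.5532 0.0829 0.036 -96.6
```

```text
ee_pos: [0.4435, 0.0958, 0.0364]
wrist_force: [0.6, -0.2, -0.2]
opening: 0.0256
grasp_force: 0.0
ee_pos: [0.4794, 0.0914, 0.0361]
wrist_force: [-2.7, 0.1, 1.4]
opening: 0.0255
grasp_force: 1.0
t 16.025 pos [0.4794 0.0914 0.0361] yhead -96.6 shift [ 0.0743 -0.      0.    ] turn [0.    0.001 0.   ] j [ 29.  19. -24.  -0. -48.  54.] F [-2.7  0.1  1.4] open 0.0255 grip 1.0
```

```bash
python3 -m jog '[[0.007,0,0,0,0,0],[0.007,0,0,0,0,0],[0.007,0,0,0,0,0],[0.007,0,0,0,0,0],[0.007,0,0,0,0,0]]' | sed -n '2p;4,6p'
python3 -m jog '[[0.006,0,0,0,0,0],[0.005,0,0,0,0,0],[0.005,0,0,0,0,0],[0.004,0,0,0,0,0],[0.003,0,0,0,0,0]]' | sed -n '2p;4,6p'
python3 go.py 0.5532 0.0829 0.036 -96.6
```

```text
ee_pos: [0.5144, 0.0876, 0.0362]
wrist_force: [-1.1, 0.5, -1.1]
opening: 0.0256
grasp_force: 0.5
ee_pos: [0.537, 0.085, 0.0363]
wrist_force: [-1.7, 0.3, -0.3]
opening: 0.0255
grasp_force: 0.5
t 17.275 pos [0.537  0.085  0.0363] yhead -96.6 shift [0.0163 0.0002 0.0003] turn [0. 0. 0.] j [ 25.  24. -15.  -0. -51.  58.] F [-1.7  0.3 -0.3] open 0.0255 grip 0.5
```

Free so far, with 16 mm expected to go. I'll finish slowly, watching the force.

```bash
python3 -m jog '[[0.003,0,0,0,0,0],[0.003,0,0,0,0,0],[0.002,0,0,0,0,0],[0.002,0,0,0,0,0],[0.002,0,0,0,0,0]]' | sed -n '2p;4,6p'
python3 -m jog '[[0.001,0,0,0,0,0],[0.001,0,0,0,0,0],[0.001,0,0,0,0,0],[0,0,0,0,0,0],[0,0,0,0,0,0]]' | sed -n '2p;4,6p'
python3 go.py 0.5532 0.0829 0.036 -96.6
```

```text
ee_pos: [0.5488, 0.0836, 0.0363]
wrist_force: [-2.0, -0.1, -0.6]
opening: 0.0257
grasp_force: 0.5
ee_pos: [0.5518, 0.0833, 0.0364]
wrist_force: [0.3, 0.0, -0.5]
opening: 0.0256
grasp_force: 0.2
t 18.525 pos [0.5518 0.0833 0.0364] yhead -96.6 shift [0.0014 0.0002 0.0004] turn [-0. -0.  0.] j [ 25.  25. -13.   0. -52.  59.] F [ 0.3  0.  -0.5] open 0.0256 grip 0.2
```

```bash
for i in 1; do python3 -m jog '[[0.001,0,0,0,0,0],[0.001,0,0,0,0,0],[0.001,0,0,0,0,0],[0,0,0,0,0,0],[0,0,0,0,0,0]]' | sed -n '2p;4,6p'; done
```

```text
ee_pos: [0.5548, 0.0829, 0.0363]
wrist_force: [-1.5, -0.2, 0.7]
opening: 0.0254
grasp_force: 0.4
```

```bash
python3 -m jog '[[0.001,0,0,0,0,0],[0.001,0,0,0,0,0],[0,0,0,0,0,0],[0,0,0,0,0,0],[0,0,0,0,0,0]]' | sed -n '2p;4,6p'
python3 - <<'E'
from h import *
a,d=grab('side','side3'); b,d2=grab('top','top3')
x=cv2.resize(a[155:215,200:300],(780,468),interpolation=cv2.INTER_CUBIC); cv2.imwrite('pics/c4.png',x[:,:,::-1])
E
```

```text
ee_pos: [0.5561, 0.0827, 0.0362]
wrist_force: [-5.4, -0.1, 4.1]
opening: 0.0253
grasp_force: 2.5
```

View pics/c4.png

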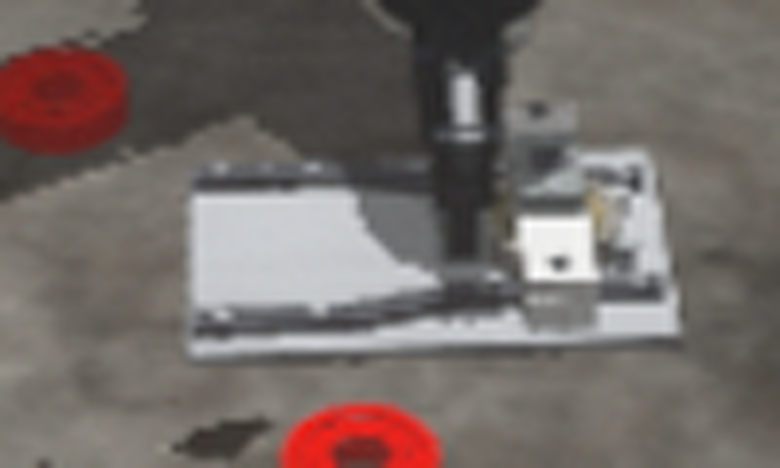

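The bearing is under the bridge, visible on both sides of it (its far edge at crop (600,215), at the pins), and the force has begun to rise. I'll press a little more to confirm both pins, then back off.

```bash
python3 -m jog '[[0.001,0,0,0,0,0],[0.001,0,0,0,0,0],[0,0,0,0,0,0],[0,0,0,0,0,0],[0,0,0,0,0,0]]' | sed -n '2p;4,6p'
```

```text
ee_pos: [0.5565, 0.0824, 0.036]
wrist_force: [-11.0, 2.1, 7.4]
opening: 0.0258
grasp_force: 5.4
```

Firm stop: 2 mm commanded gave 0.4 mm of motion. I'll back off, rise and check.

```bash
python3 -m jog '[[-0.004,0,0,0,0,0],[-0.01,0,0,0,0,0],[-0.02,0,0,0,0,0],[-0.02,0,0,0,0,0],[-0.02,0,0,0,0,0]]' | sed -n '2p;4,6p'
python3 -m jog '[[0,0,-0.02,0,0,0],[0,0,-0.04,0,0,0],[-0.02,0,-0.04,0,0,0],[-0.04,0,-0.03,0,0,0],[-0.04,0,0,0,0,0]]' | sed -n '2p;4,6p'
python3 - <<'E'
from h import *
a,d=grab('side','side4'); b,d2=grab('top','top4')
x=cv2.resize(a[155:215,210:300],(720,480),interpolation=cv2.INTER_CUBIC)[:,:390+330]
y=cv2.resize(b[150:235,200:275],(423,480),interpolation=cv2.INTER_CUBIC)
cv2.imwrite('pics/c5.png',np.hstack([x[:,340:],y])[:,:,::-1])
O=np.array([0.5922,0.0784]); t=np.radians(-6.6); ux=np.array([np.cos(t),np.sin(t)]); uy=np.array([-ux[1],ux[0]])
for n,dd in(('side',d),('top',d2)):
    q=cloud(n,dd).reshape(-1,3); l=q[:,:2]-O; l=np.stack([l@ux,l@uy],1)*1e3
    k=(q[:,2]>0.0205)&(q[:,2]<0.027)&(abs(l[:,0])<45)&(abs(l[:,1])<30); w=l[k]
    if len(w): print(n,len(w),w.min(0).round(1),w.max(0).round(1))
E
```

```text
ee_pos: [0.4849, 0.0912, 0.0365]
wrist_force: [-0.1, -0.4, 0.0]
opening: 0.0257
grasp_force: 0.0
ee_pos: [0.3865, 0.1033, 0.1687]
wrist_force: [0.1, 1.4, -0.9]
opening: 0.0259
grasp_force: 0.0
side 49 [-25.4 -27.4] [33.3 21.1]
top 58 [-29.9 -25.1] [32.6 26.5]
```

View pics/c5.png

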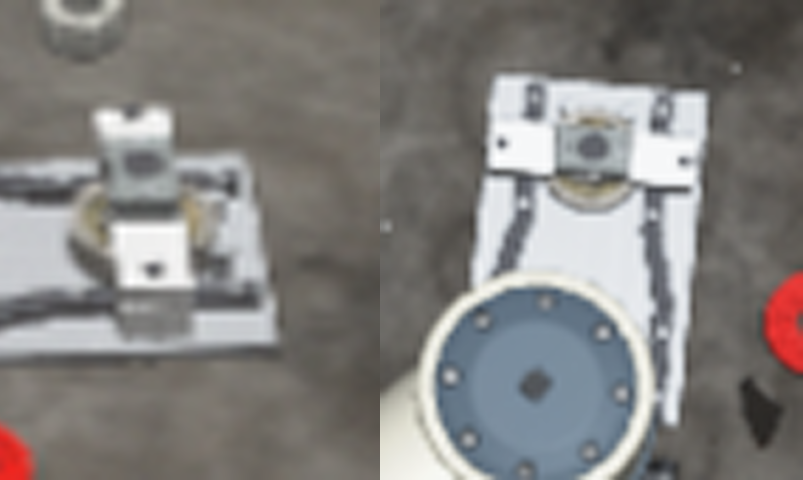

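The bearing lies centred under the head, at left crop (145,220) and right crop (592,155). Its measured extent is about -30 to +32 mm along the stand, so it is against both pins, and the arm is clear. Handing in.

```bash
python3 -c "
from bench import *
print(sense()['clock'],close_job())"
```

```text
the job is handed in; nothing more can be done
21.85 None
```

I slid the large bearing under the bridge until it stopped firmly at the pins beneath the measuring head, and handed the job in at 21.85 s. The last pictures show it flat and centred to about 1–2 mm, with the arm clear. The hand-in returned no verdict.

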